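# Bring a stone-carving bench to readiness

## Robot

A 7-joint arm with a two-finger parallel gripper is mounted at the origin on the work surface. World frame = base frame: x ahead of the robot, y to its left, z up, the work surface at z = 0. Lengths are in m, angles in rad, forces in N, time in s.
With the tool pointing down it reaches from about 0.4 to 0.875 m from the base axis. Payload 19.3 kg.
Tool frame: the origin (TCP) lies midway between the tips of the shut fingers; the grasp point (between the pads) lies 19 mm behind it; z points along the fingers, y is the line along which they close (so a half turn about z gives the same grasp; the last joint's range is limited). The gripper opens to 85 mm and grips with 20 to 120 N. Pads are 22 mm wide; open, the fingers measure 114 mm over their backs; the gripper's body (76 mm by 85 mm) begins 54 mm behind the grasp point. The pads swing forward as they close: fully open they stand 13 mm farther back than shut.
Start: joints at [1.03, 0.521, -0.036, 1.599, 0.021, 1.021, -0.113], TCP at [0.283, -0.557, 0.231] pointing down, gripper open.
Joint ranges: [-2.91, 2.91], [-0.3, 2.13], [-1.5, 1.42], [0.17, 2.43], [-1.26, 4.41], [0.16, 1.93], [-2.52, 2.52]. Speed limits (rad/s): [1.89, 1.89, 2.39, 2.39, 3.01, 3.01, 3.01].

## Interface

Orientations are given as [roll, pitch, yaw] about the fixed x, y, z axes, in that order (R = Rz(yaw) Ry(pitch) Rx(roll)).
In Python, from workcell import * gives the robot as it stands. The module is installed in compiled form; this text tells all that it offers.
- The arm moves only by the tool play_rows, never from a script. Its argument "deltas" is a list of rows, each a list of 7 numbers: the shift along the tool's x, y, z in units of 500 mm (1.0 is 500 mm), then the turn, a rotation vector about the tool's x, y, z in units of 120 degrees (1.0 is 120 degrees), then the closure, from 0 (fully open) to 1 (shut). A call has 1 to 10 rows; each row is the pose to reach, as a shift and turn from the pose commanded when the call began, along the tool's axes at that moment; what a row does not reach only later rows make up. A row lasts 1/10 s, in which the tool goes at most 50 mm and 8.59 degrees, less where a joint would pass 70% of its speed; a pose out of reach is approached as far as the arm can. A call with a number of a shift or a turn outside -1 to 1 is refused whole. A call with a gripper value outside its range is refused whole. The fingers move at their own pace and stop on an object; "newtons" is the grip in N (left out, the last holds). Time passes only in rows, so rows that repeat a pose let the fingers close. It gives the time, the measured TCP pose, the force, the opening and the grip force at its end, in the units of the state.
- observe(): the state, without advancing time (a new reading comes with each control period).
- grab_frame(name): name is "scene" or "top"; returns the picture (384x512x3 uint8, red, green, blue); there is no depth.
- get_calibration(name): a dict with "fovy" (degrees; the focal length in pixels is half the picture's height over the tangent of half this angle, whatever the lens; pixels are square), "cx", "cy" (the principal point, pixels), "xyz" and "rotation" of the camera in the world. Camera axes: x right, y down, z forward; pixel columns grow to the right and rows downward; lengths in m; the calibration is good to about 2 mm. A picture is of the moment at which its call begins. get_calibration takes no time and is no camera call.
- job_done(): hands the job in; it is judged then, once.
The state is a dict: "clock": time; "qpos": joint angles; "qd": joint speeds; "joint_efforts": joint torques, N m; "position": TCP position; "tool_rot": TCP orientation; "force": force on the tool from outside, world axes, zero at the start; "moment": the same for the moment, N m; "grip_width": finger opening in m; "finger_force": force on a finger pad.
Only numpy, scipy, OpenCV 4.12 (cv2) and the standard library are available. Lean on these libraries where they do the work, as an engineer would, in place of code of your own. Each camera call takes 0.05 s, during which the arm holds its last target. There are 200 camera calls.

## Task

Switch on the carving bench by pressing its three green buttons in lightly with a fingertip until each stays right in: first the one on the mains box, then the one on the dust extractor, and only then the one on the engraver's control unit, so that no stone dust is made without suction. Leave the red emergency stop alone, pick nothing up, do not shift the equipment, and do not disturb the slab, the seal stones or the bur block.

Things in the scene. Friction and masses are not known exactly. Their poses are not given: they have to be found in the camera images.
- mains_box: Bench mains box, loose on the bench: grey with a white top panel, 240 (x) x 110 (y) x 70 mm high, about 1.6 kg. Origin: centre of its underside; x runs along its length, from the green button's end to the blue socket covers. On top: the green button at x = -78 mm, a red emergency stop 40 mm across on a yellow disc at x = +4 mm (top 92 mm above the bench), two blue socket covers 6 mm high at x = +55 and +95 mm.
- mains_button_top (a point): Mains box's green button, at x = -78, y = 0 mm of the box; 92 mm above the bench when out. The cap is a green disc 30 mm across, its flat top 22 mm above the panel when out (off) and 14 mm when in (on); this point is the middle of the cap's top and moves down with it.
- mains_button (a joint): Travel of the mains box's green button: m, 0 = out (off), 0.008 = pressed right in (on, against its stop). It moves straight down under about 3 N all the way and latches: it stays as far in as it was pushed. It has switched on from 5.5 mm.
- stop_button (a joint): Travel of the red emergency stop, m: 0 = out, 0.006 = in; sprung. It must not be pressed (2 mm already counts).
- extractor: Dust extractor, loose on the bench: a white box 230 (x) x 240 (y) x 170 mm high, about 4.5 kg, black slotted intake on its front (-x) face, black carrying handle across its top, rising 36 mm above it, at x = +75 mm, y = -60 to +60 mm. Origin: centre of its underside.
- extractor_button_top (a point): Extractor's green button, at x = -70, y = +40 mm of the extractor; 192 mm above the bench when out. The cap is a green disc 30 mm across, its flat top 22 mm above the panel when out (off) and 14 mm when in (on); this point is the middle of the cap's top and moves down with it.
- extractor_button (a joint): Travel of the extractor's green button: m, 0 = out (off), 0.008 = pressed right in (on, against its stop). It moves straight down under about 3 N all the way and latches: it stays as far in as it was pushed. It has switched on from 5.5 mm.
- engraver: Engraver's control unit, loose on the bench: a blue box 190 (x) x 130 (y) x 85 mm high, about 2.2 kg, with a black top panel, grey speed dial (36 mm across, 14 mm high, at x = -4, y = -34 mm), small green display, and a silver handpiece lying along y in a rubber cradle at x = +66 mm (up to 32 mm above the top). Origin: centre of its underside.
- engraver_button_top (a point): Engraver control unit's green button, at x = -62, y = +25 mm of the unit; 107 mm above the bench when out. The cap is a green disc 30 mm across, its flat top 22 mm above the panel when out (off) and 14 mm when in (on); this point is the middle of the cap's top and moves down with it.
- engraver_button (a joint): Travel of the engraver's green button: m, 0 = out (off), 0.008 = pressed right in (on, against its stop). It moves straight down under about 3 N all the way and latches: it stays as far in as it was pushed. It has switched on from 5.5 mm.
- slab: Dark ink-stone slab 140 (x) x 180 (y) x 12 mm with ring lines on it, 0.75 kg, lying loose on a pile of fibreboards 150 x 190 x 74 mm high. Origin: centre of its underside. Not to be disturbed.
- red_seal: Brick-red seal-stone blank standing on end, 28 x 28 x 72 mm, loose. Origin: centre of its underside. Not to be disturbed.
- yellow_seal: Amber-yellow seal-stone blank standing on end, 32 x 32 x 58 mm, loose. Origin: centre of its underside. Not to be disturbed.
- bur_block: Pale wooden block 50 (x) x 85 (y) x 30 mm with two rows of metal burs standing in it, 65 mm high in all, loose. Origin: centre of its underside. Not to be disturbed.
Things that resemble listed ones, but are neither listed nor needed, are in the scene too. Of the things that look like the engraver, the largest one is meant.

How it is judged:
On the way, in this order (a step that is already met when the one before it is completed fails the run):
1. the mains box's green button is in (value of joint mains_button above 0.0055 m), for 0.1 s.
2. the extractor's green button is in (value of joint extractor_button above 0.0055 m), for 0.1 s.
3. the engraver's green button is in (value of joint engraver_button above 0.0055 m), for 0.1 s.
At the end, for the whole second after the job is handed in: All three green buttons are in by more than 5.5 of their 8 mm, the red stop is out, the mains box, extractor and engraver stand within 15 mm of where they were, the slab, seal stones and bur block within 10 mm, all at rest (value of joint each of mains_button, extractor_button, engraver_button above 0.0055 m and value of joint stop_button below 0.002 m and distance of each of mains_box, extractor, engraver from where it was at the start of the episode below 0.015 m and distance of each of slab, red_seal, yellow_seal, bur_block from where it was at the start of the episode below 0.01 m and linear speed of each of mains_box, extractor, engraver, slab, red_seal, yellow_seal, bur_block below 0.02 m/s); the robot touches nothing.
It fails at once if the extractor was switched on before the mains, or the engraver before the extractor ((value of joint extractor_button above 0.003 m and value of joint mains_button below 0.0055 m) or (value of joint engraver_button above 0.003 m and value of joint extractor_button below 0.0055 m)).
It fails at once if the emergency stop was pressed (value of joint stop_button above 0.002 m).
It fails at once if a piece of equipment was pressed hard (over 15 N) instead of lightly (contact force between the arm and mains_box above 15 N or contact force between the arm and extractor above 15 N or contact force between the arm and engraver above 15 N).
It fails at once if a piece of equipment was shifted more than 15 mm or lifted (distance of any of mains_box, extractor, engraver from where it was at the start of the episode above 0.015 m).
It fails at once if the slab, a seal stone or the bur block was moved more than 10 mm, lifted or knocked over (distance of any of slab, red_seal, yellow_seal, bur_block from where it was at the start of the episode above 0.01 m or angle between any of slab, red_seal, yellow_seal, bur_block's own z axis and vertical above 0.3 rad).
It also fails if it takes over 53 s, if anything falls off the work surface, if the arm or the gripper's body presses on something with over 40 N, if the wrist force passes 120 N, or if a joint passes its speed limit or range.

## Working session

There is one attempt and no reset: what is moved stays moved. The work goes in short steps, Python scripts to look and compute and a tool call to move; the robot and the scene stay as the last step left them, time stands still between calls to the robot, and variables do not carry over. Pictures are saved under pics/ and viewed, at most 10 in all, crops included, and the job is handed in when it is done.

Besides the shell and the picture viewer there is one more tool, called after ">>>" as name([rows], argument=value, ...), one row to a line, values as JSON. play_rows: Moves the arm, as the interface text tells. Its arguments: {"type":"object","properties":{"deltas":{"type":"array"},"newtons":{"type":"number"}},"required":["deltas"]}

```bash
mkdir -p pics; python3 - <<'E'
from workcell import *
import cv2
for n in("scene","top"):
    im=grab_frame(n); cv2.imwrite(f"pics/{n}0.png",cv2.resize(im[:,:,::-1],(800,600),interpolation=cv2.INTER_CUBIC)); cv2.imwrite(f"{n}_raw.png",im[:,:,::-1])
    print(n,get_calibration(n))
s=observe();print(s)
E
```

```text
scene {'fovy': 50.893629106171375, 'cx': 252.7843797924522, 'cy': 182.85530355259573, 'xyz': array([1.20201385, 0.22308929, 1.01421123]), 'rotation': array([-2.43384212e+00, -1.37007773e-03,  1.85154847e+00])}
top {'fovy': 55.874260867949125, 'cx': 254.9832928921032, 'cy': 190.8753948574897, 'xyz': array([ 0.39261127, -0.00993207,  1.17965755]), 'rotation': array([-3.06233357,  0.01276302, -1.54221456])}
{'clock': 0.1, 'qpos': array([ 1.02978277,  0.52194665, -0.03634223,  1.59993023,  0.02120427,
        1.02112002, -0.11281062]), 'qd': array([-3.52202928e-04, -1.82928848e-03,  4.71575562e-05, -2.67707209e-03,
       -1.61107623e-03,  7.93429319e-04,  6.21517081e-04]), 'joint_efforts': array([ 3.57018609e-03, -9.28494573e+01,  1.98364645e+00, -3.70538056e+01,
        1.79595058e-02,  5.44831477e-03, -3.66770081e-06]), 'position': array([ 0.28334803, -0.5567452 ,  0.2307954 ]), 'tool_rot': array([-3.14057579e+00,  6.78934684e-05,  4.70806682e-01]), 'force': array([ 0.16532827, -0.51950097, -0.91270367]), 'moment': array([0.02135042, 0.03410277, 0.02224948]), 'finger_force': 0.0, 'grip_width': 0.08512004959683049}
```

View pics/top0.png

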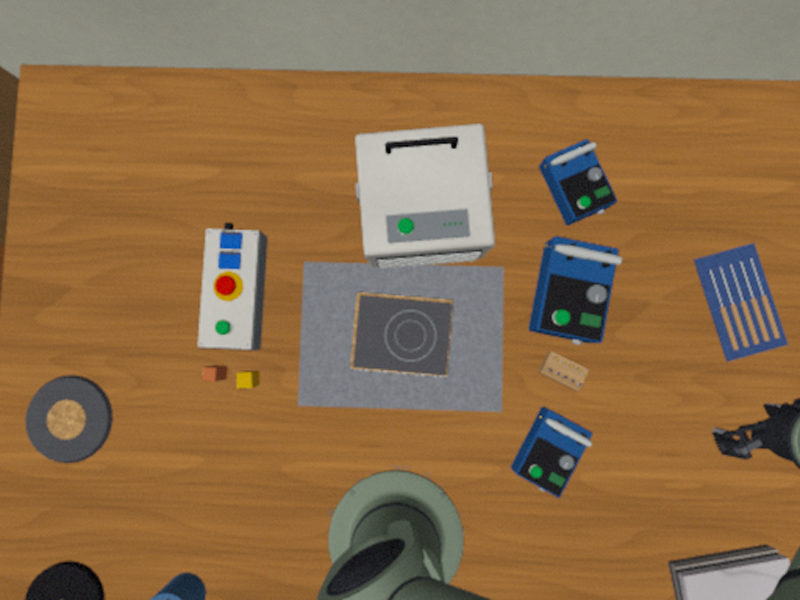

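View pics/scene0.png

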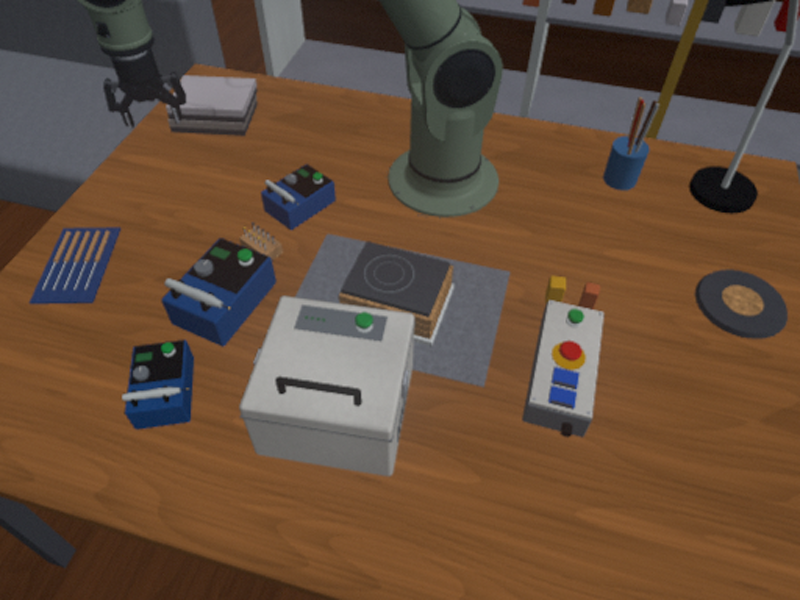

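The top view shows the mains button at (222,327), the extractor button at (405,226) and the largest engraver's button at (562,317). In the scene view they are at (575,316), (364,321) and (245,257). I'll compare plane-intersection positions from both cameras.

```bash
cat > h.py <<'E'
import numpy as np, cv2
from scipy.spatial.transform import Rotation as R
from workcell import *
def ray(c,u,v):
    f=192/np.tan(np.radians(c["fovy"]/2))
    return R.from_euler("xyz",c["rotation"]).as_matrix()@np.array([(u-c["cx"])/f,(v-c["cy"])/f,1])
def onz(c,u,v,z):
    d=ray(c,u,v); return c["xyz"]+d*(z-c["xyz"][2])/d[2]
def tri(cs,uv):
    A=np.zeros((3,3));b=np.zeros(3)
    for c,p in zip(cs,uv):
        d=ray(c,*p);d/=np.linalg.norm(d);P=np.eye(3)-np.outer(d,d);A+=P;b+=P@c["xyz"]
    return np.linalg.solve(A,b)
E
python3 - <<'E'
from h import *
px={"top":[(222,327),(405,226),(562,317)],"scene":[(575,316),(364,321),(245,257)]}
H=[.092,.192,.107]; cs=[get_calibration(n) for n in("top","scene")]
uv={}
for n,c in zip(("top","scene"),cs):
    im=cv2.imread(n+"_raw.png"); hsv=cv2.cvtColor(im,cv2.COLOR_BGR2HSV)
    m=cv2.inRange(hsv,(50,120,60),(85,255,255))
    k,l,st,ce=cv2.connectedComponentsWithStats(m)
    uv[n]=[]
    for (u,v),h in zip(px[n],H):
        i=l[int(v/1.5625),int(u/1.5625)]; p=ce[i]; uv[n].append(p)
        print(n,p.round(1),st[i],onz(c,*p,h).round(4), onz(c,*p,h-.004).round(4))
for i in range(3): print(tri(cs,[uv["top"][i],uv["scene"][i]]).round(4))
c=cs[0]
for name,(u,v),z in [("yel",(246,379),.058),("red",(212,373),.072),("stop",(226,286),.092),("bur",(565,370),.03),("slab",(402,335),.086),("fakeNear",(537,472),.09),("handle l",(388,148),.206),("handle r",(457,142),.206),
  ("mains +x end",(231,241),.076)]:
    print(name,onz(c,u/1.5625,v/1.5625,z).round(3))
a=[]
for n in("top","scene"):
    im=cv2.imread(n+"_raw.png")
    for (u,v) in px[n]:
        u,v=int(u/1.5625),int(v/1.5625); a.append(cv2.resize(im[v-22:v+22,u-22:u+22],(264,264),interpolation=cv2.INTER_CUBIC))
cv2.imwrite("pics/crops.png",np.vstack([np.hstack(a[:3]),np.hstack(a[3:])]))
E
```

```text
top [142.1 209.2] [138 205   9   9  63] [0.4138 0.3449 0.092 ] [0.4138 0.3462 0.088 ]
top [259.4 144. ] [255 140  10  10  77] [ 0.6009 -0.0036  0.192 ] [ 0.6017 -0.0036  0.188 ]
top [359.8 202.4] [355 198  10  10  79] [ 0.4517 -0.3044  0.107 ] [ 0.4519 -0.3055  0.103 ]
scene [368.3 201.9] [364 199   9   7  52] [0.4201 0.3468 0.092 ] [0.4167 0.3473 0.088 ]
scene [232.6 204.6] [228 201  10   9  71] [ 6.106e-01 -2.000e-04  1.920e-01] [ 0.6077 -0.0013  0.188 ]
scene [156.3 162.6] [152 159  10   8  59] [ 0.4595 -0.3002  0.107 ] [ 0.4562 -0.3025  0.103 ]
[0.4139 0.3476 0.0845]
[ 0.603  -0.0033  0.1814]
[ 0.452  -0.3063  0.0977]
yel [0.313 0.303 0.058]
red [0.324 0.366 0.072]
stop [0.493 0.341 0.092]
bur [ 0.348 -0.332  0.03 ]
slab [ 0.408 -0.002  0.086]
fakeNear [ 0.158 -0.263  0.09 ]
handle l [0.735 0.031 0.206]
handle r [ 0.749 -0.091  0.206]
mains +x end [0.584 0.341 0.076]
```

View pics/crops.png

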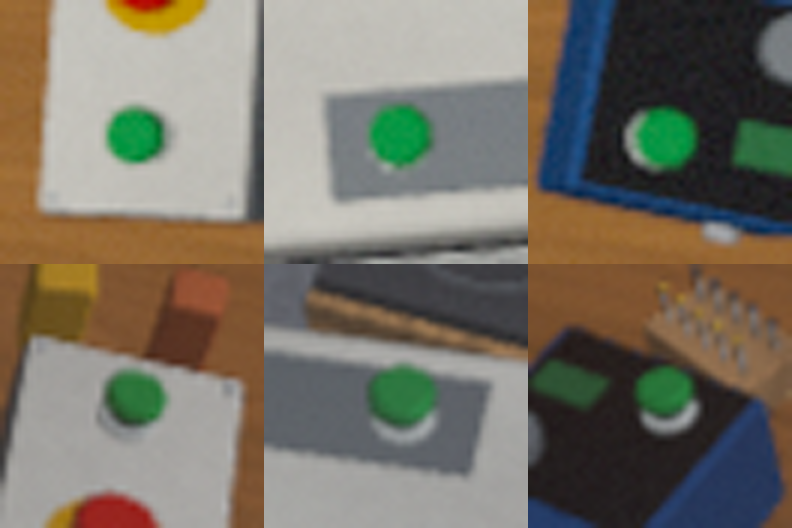

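The extractor and mains measurements match their given sizes: button to stop is 79 mm against 82, and button to handle about 141 mm against 145. I'll use mains (0.415,0.345), extractor (0.603,-0.003) and engraver (0.454,-0.303). The scene centroids lean toward the camera because they include the cap's side. Next I'll plan a high route that stays off the base.

```bash
cat >> h.py <<'E'
def plan(*ts):
    s=observe(); M=R.from_euler("xyz",s["tool_rot"]).as_matrix()
    print(s["clock"],s["position"].round(4),s["tool_rot"].round(3),s["force"].round(2),s["grip_width"].round(4))
    for t in ts: print(t,(M.T@(np.array(t)-s["position"])/.5).round(4))
E
python3 - <<'E'
from h import *
plan((.33,-.5,.32),(.56,-.25,.32),(.6,0,.32))
E
```

```text
Traceback (most recent call last):
  File "h.py", line 16, in plan
    print(s["clock"],s["position"].round(4),s["tool_rot"].round(3),s["force"].round(2),s["grip_width"].round(4))
                                                                                       ^^^^^^^^^^^^^^^^^^^^^
AttributeError: 'float' object has no attribute 'round'
```

```bash
sed -i 's/s\["grip_width"\].round(4)/s["grip_width"]/' h.py
python3 - <<'E'
from h import *
plan((.33,-.5,.32),(.56,-.25,.32),(.6,0,.32))
E
```

```text
0.1 [ 0.2833 -0.5567  0.2308] [-3.141  0.     0.471] [ 0.17 -0.52 -0.91] 0.08512004959683049
(0.33, -0.5, 0.32) [ 0.1346 -0.059  -0.1784]
(0.56, -0.25, 0.32) [ 0.7714 -0.2959 -0.1782]
(0.6, 0, 0.32) [ 1.0695 -0.7053 -0.1778]
```

>>> play_rows([
  [0.13,-0.06,-0.18,0,0,0,1],
  [0.13,-0.06,-0.18,0,0,0,1],
  [0.13,-0.06,-0.18,0,0,0,1],
  [0.77,-0.3,-0.18,0,0,0,1],
  [0.77,-0.3,-0.18,0,0,0,1],
  [0.77,-0.3,-0.18,0,0,0,1],
  [0.77,-0.3,-0.18,0,0,0,1],
  [0.77,-0.3,-0.18,0,0,0,1],
  [0.77,-0.3,-0.18,0,0,0,1],
  [0.77,-0.3,-0.18,0,0,0,1],
])

```text
clock: 1.1
position: [0.5599, -0.2463, 0.3208]
tool_rot: [-3.141, 0.0, 0.472]
force: [0.7, -1.1, -0.4]
grip_width: 0.0001
finger_force: 0.0
```

```bash
python3 - <<'E'
from h import *
plan((.56,-.25,.32),(.6,0,.32),(.53,.2,.3),(.415,.345,.25))
E
```

```text
1.1 [ 0.5599 -0.2463  0.3208] [-3.141  0.     0.472] [ 0.66 -1.11 -0.36] 0.00011506294923949022
(0.56, -0.25, 0.32) [-0.0032  0.0066  0.0017]
(0.6, 0, 0.32) [ 0.2953 -0.4024  0.002 ]
(0.53, 0.2, 0.3) [ 0.3525 -0.8223  0.0422]
(0.415, 0.345, 0.25) [ 0.2794 -1.1851  0.1425]
```

>>> play_rows([
  [0.3,-0.4,0,0,0,0,1],
  [0.3,-0.4,0,0,0,0,1],
  [0.3,-0.4,0,0,0,0,1],
  [0.3,-0.4,0,0,0,0,1],
  [0.3,-0.4,0,0,0,0,1],
  [0.35,-0.82,0.04,0,0,0,1],
  [0.35,-0.82,0.04,0,0,0,1],
  [0.35,-0.82,0.04,0,0,0,1],
  [0.35,-0.82,0.04,0,0,0,1],
  [0.35,-0.82,0.04,0,0,0,1],
])

```text
clock: 2.1
position: [0.526, 0.2012, 0.3007]
tool_rot: [-3.14, 0.001, 0.477]
force: [0.3, -0.5, 0.9]
grip_width: 0.0001
finger_force: 0.0
```

```bash
python3 - <<'E'
from h import *
plan((.415,.345,.20))
E
```

```text
2.1 [0.526  0.2012 0.3007] [-3.14e+00  1.00e-03  4.77e-01] [ 0.31 -0.45  0.88] 8.069183475651225e-05
(0.415, 0.345, 0.2) [-0.065  -0.357   0.2021]
```

>>> play_rows([
  [-0.03,-0.18,0.06,0,0,0,1],
  [-0.065,-0.355,0.1,0,0,0,1],
  [-0.065,-0.355,0.15,0,0,0,1],
  [-0.065,-0.355,0.2,0,0,0,1],
  [-0.065,-0.355,0.2,0,0,0,1],
  [-0.065,-0.355,0.2,0,0,0,1],
  [-0.065,-0.355,0.2,0,0,0,1],
  [-0.065,-0.355,0.2,0,0,0,1],
  [-0.065,-0.355,0.2,0,0,0,1],
])

```text
clock: 3.0
position: [0.4203, 0.3388, 0.2022]
tool_rot: [3.142, -0.002, 0.469]
force: [0.1, 0.3, -0.2]
grip_width: 0.0004
finger_force: 0.0
```

```bash
python3 - <<'E'
from h import *
plan((.415,.345,.12),(.415,.345,.098),(.415,.345,.085))
E
```

```text
3.0 [0.4203 0.3388 0.2022] [ 3.142e+00 -2.000e-03  4.690e-01] [ 0.12  0.35 -0.25] 0.0003737636181076939
(0.415, 0.345, 0.12) [-0.0041 -0.0158  0.1644]
(0.415, 0.345, 0.098) [-0.0042 -0.0158  0.2084]
(0.415, 0.345, 0.085) [-0.0042 -0.0158  0.2344]
```

>>> play_rows([
  [0,0,0.08,0,0,0,1],
  [0,0,0.14,0,0,0,1],
  [0,0,0.18,0,0,0,1],
  [0,0,0.18,0,0,0,1],
  [0,0,0.18,0,0,0,1],
  [0,0,0.18,0,0,0,1],
])

```text
clock: 3.6
position: [0.4198, 0.3399, 0.1128]
tool_rot: [-3.141, -0.002, 0.47]
force: [-0.6, 0.8, 0.1]
grip_width: 0.0003
finger_force: 0.0
```

```bash
python3 - <<'E'
from h import *
plan((.415,.345,.098),(.415,.345,.085))
im=grab_frame("scene")[:,:,::-1];t=grab_frame("top")[:,:,::-1]
cv2.imwrite("pics/m1.png",np.hstack([cv2.resize(im[150:270,310:430],(390,390)),cv2.resize(t[140:260,90:210],(390,390))]))
E
```

```text
3.6 [0.4198 0.3399 0.1128] [-3.141e+00 -2.000e-03  4.700e-01] [-0.61  0.79  0.12] 0.0002771435996085506
(0.415, 0.345, 0.098) [-0.0041 -0.0134  0.0295]
(0.415, 0.345, 0.085) [-0.0041 -0.0134  0.0555]
```

View pics/m1.png

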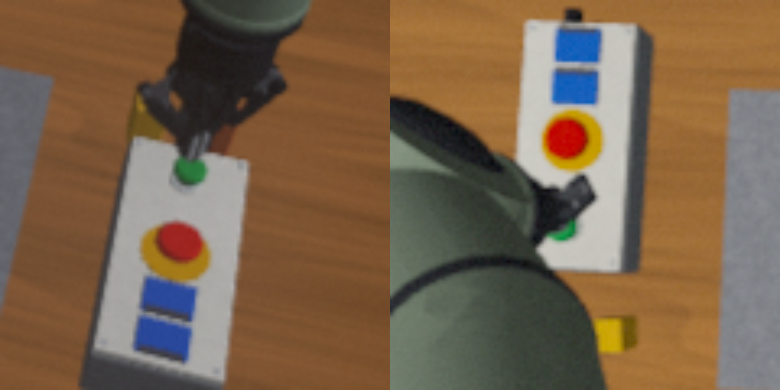

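```bash
cat >> h.py <<'E'
def proj(c,p):
    f=192/np.tan(np.radians(c["fovy"]/2)); q=R.from_euler("xyz",c["rotation"]).as_matrix().T@(np.array(p)-c["xyz"])
    return np.array([c["cx"]+f*q[0]/q[2],c["cy"]+f*q[1]/q[2]])
E
python3 - <<'E'
from h import *
p=observe()["position"]
t=get_calibration("top");s=get_calibration("scene")
T=grab_frame("top")[:,:,::-1];S=grab_frame("scene")[:,:,::-1]
def crop(I,c,pts,u0,v0):
    k=9.75; o=cv2.resize(I[v0:v0+40,u0:u0+40],(390,390),interpolation=cv2.INTER_CUBIC)
    for q,col in pts:
        a=(proj(c,q)-[u0,v0]+.5)*k; cv2.drawMarker(o,tuple(int(x) for x in a),col,cv2.MARKER_CROSS,14,1)
        print(proj(c,q).round(1),a.round())
    return o
P=[(p,(255,0,255)),(p+[0,0,.06],(255,255,0)),((.415,.345,.092),(0,255,255))]
cv2.imwrite("pics/m2.png",np.hstack([crop(S,s,P,350,170),crop(T,t,P,125,185)]))
E
```

```text
[367.5 196.8] [175. 266.]
[372.2 183.2] [221. 133.]
[367.9 200.4] [179. 301.]
[141.7 207.1] [167. 220.]
[134.7 206.3] [ 99. 213.]
[142.1 208.8] [172. 237.]
```

View pics/m2.png

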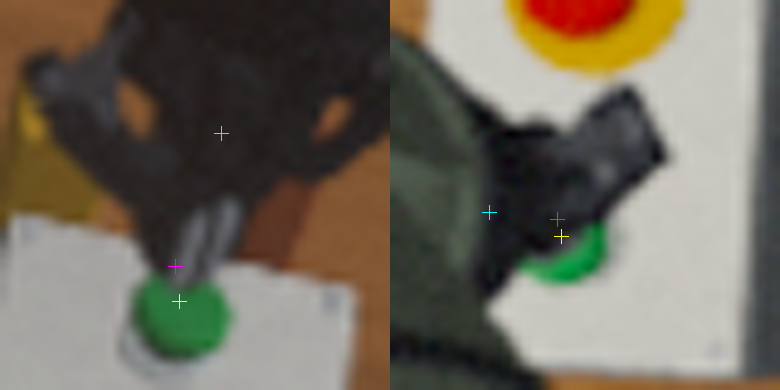

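The fingertip markers match the shut tips, and my cap estimate sits on the cap in both views. Next is moving over it and pressing gently.

>>> play_rows([
  [-0.004,-0.013,0,0,0,0,1],
  [-0.004,-0.013,0.015,0,0,0,1],
  [-0.004,-0.013,0.025,0,0,0,1],
  [-0.004,-0.013,0.025,0,0,0,1],
  [-0.004,-0.013,0.025,0,0,0,1],
])

```text
clock: 4.3
position: [0.4143, 0.3443, 0.0985]
tool_rot: [3.141, 0.001, 0.471]
force: [0.7, -0.3, 0.5]
grip_width: 0.0001
finger_force: 0.0
```

```bash
python3 - <<'E'
from h import *
plan((.415,.345,.092),(.415,.345,.085))
E
```

```text
4.3 [0.4143 0.3443 0.0985] [3.141e+00 1.000e-03 4.710e-01] [ 0.72 -0.3   0.47] 0.00013411096894291684
(0.415, 0.345, 0.092) [ 0.002  -0.0006  0.013 ]
(0.415, 0.345, 0.085) [ 0.002  -0.0006  0.027 ]
```

>>> play_rows([
  [0,0,0.005,0,0,0,1],
  [0,0,0.01,0,0,0,1],
  [0,0,0.014,0,0,0,1],
  [0,0,0.017,0,0,0,1],
  [0,0,0.02,0,0,0,1],
  [0,0,0.022,0,0,0,1],
  [0,0,0.022,0,0,0,1],
  [0,0,0.022,0,0,0,1],
])

```text
clock: 5.1
position: [0.4143, 0.3444, 0.0878]
tool_rot: [-3.142, 0.0, 0.471]
force: [-0.1, 0.5, 0.2]
grip_width: -0.0002
finger_force: 0.0
```

>>> play_rows([
  [0,0,0.002,0,0,0,1],
  [0,0,0.003,0,0,0,1],
])

```text
clock: 5.3
position: [0.4144, 0.3445, 0.0863]
tool_rot: [-3.142, -0.0, 0.471]
force: [0.0, -0.6, 2.9]
grip_width: -0.0001
finger_force: 1.4
```

```bash
python3 - <<'E'
from h import *
for i in range(3): plan()
S=grab_frame("scene")[:,:,::-1]
cv2.imwrite("pics/m3.png",cv2.resize(S[180:230,340:400],(720,600),interpolation=cv2.INTER_CUBIC))
E
```

```text
5.3 [0.4144 0.3445 0.0863] [-3.142 -0.     0.471] [ 0.03 -0.63  2.91] -0.00011364334509021511
5.3 [0.4144 0.3445 0.0863] [-3.142 -0.     0.471] [ 0.03 -0.63  2.91] -0.00011364334509021511
5.3 [0.4144 0.3445 0.0863] [-3.142 -0.     0.471] [ 0.03 -0.63  2.91] -0.00011364334509021511
```

View pics/m3.png

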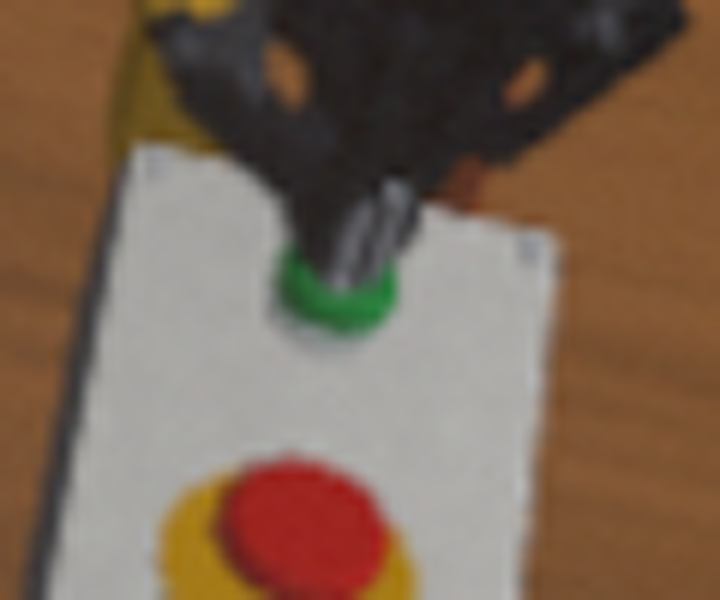

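The shut fingertips stand centred on the cap, which is partly sunk, and the force reads about 3 N. I'll continue in 0.5 mm steps until the force climbs at the stop.

>>> play_rows([
  [0,0,0.001,0,0,0,1],
  [0,0,0.002,0,0,0,1],
])

```text
clock: 5.55
position: [0.4143, 0.3445, 0.0853]
tool_rot: [-3.142, -0.0, 0.471]
force: [-0.9, -0.1, 1.7]
grip_width: -0.0
finger_force: 1.4
```

>>> play_rows([
  [0,0,0.001,0,0,0,1],
])

```text
clock: 5.65
position: [0.4144, 0.3445, 0.0848]
tool_rot: [-3.141, -0.0, 0.471]
force: [-0.5, 0.3, 3.2]
grip_width: 0.0001
finger_force: 1.4
```

>>> play_rows([
  [0,0,0.001,0,0,0,1],
])

```text
clock: 5.75
position: [0.4143, 0.3445, 0.0843]
tool_rot: [-3.141, -0.0, 0.471]
force: [0.2, -0.4, 2.4]
grip_width: 0.0002
finger_force: 1.4
```

>>> play_rows([
  [0,0,0.001,0,0,0,1],
])

```text
clock: 5.85
position: [0.4144, 0.3445, 0.084]
tool_rot: [-3.142, -0.0, 0.471]
force: [-3.4, -2.7, 16.4]
grip_width: 0.0002
finger_force: 8.3
```

>>> play_rows([
  [0,0,0.0005,0,0,0,1],
])

```text
clock: 5.95
position: [0.4144, 0.3446, 0.084]
tool_rot: [-3.142, -0.0, 0.471]
force: [-4.0, -2.1, 17.1]
grip_width: 0.0001
finger_force: 8.7
```

>>> play_rows([
  [0,0,0.0005,0,0,0,1],
])

```text
clock: 6.05
position: [0.4144, 0.3445, 0.0839]
tool_rot: [3.142, -0.0, 0.471]
force: [-4.7, -3.0, 21.9]
grip_width: -0.0
finger_force: 10.9
```

That went too far. The button hit its stop and the reading reached 16–22 N, over the 15 N limit. I had queued those moves together, so I couldn't react to the first one. I'm backing off now. The heights proved accurate, so I'll press the other two only to about 7 mm and never to the stop.

>>> play_rows([
  [0,0,-0.02,0,0,0,1],
  [0,0,-0.1,0,0,0,1],
  [0,0,-0.2,0,0,0,1],
  [0,0,-0.3,0,0,0,1],
  [0,0,-0.4,0,0,0,1],
  [0,0,-0.44,0,0,0,1],
  [0,0,-0.44,0,0,0,1],
])

```text
clock: 6.75
position: [0.4152, 0.3451, 0.3066]
tool_rot: [-3.14, -0.005, 0.47]
force: [-0.2, 0.7, -0.1]
grip_width: 0.0
finger_force: 0.0
```

```bash
python3 - <<'E'
from h import *
plan((.53,.2,.3),(.603,-.003,.3),(.603,-.003,.215))
E
```

```text
6.75 [0.4152 0.3451 0.3066] [-3.14  -0.005  0.47 ] [-0.19  0.75 -0.05] 4.316440501938345e-05
(0.53, 0.2, 0.3) [0.0731 0.3628 0.0132]
(0.603, -0.003, 0.3) [0.0193 0.7909 0.0125]
(0.603, -0.003, 0.215) [0.0184 0.7911 0.1825]
```

>>> play_rows([
  [0.03,0.1,0,0,0,0,1],
  [0.05,0.2,0,0,0,0,1],
  [0.07,0.3,0,0,0,0,1],
  [0.07,0.4,0,0,0,0,1],
  [0.06,0.5,0,0,0,0,1],
  [0.04,0.6,0,0,0,0,1],
  [0.03,0.7,0,0,0,0,1],
  [0.02,0.79,0,0,0,0,1],
  [0.02,0.79,0.05,0,0,0,1],
  [0.02,0.79,0.1,0,0,0,1],
])

```text
clock: 7.75
position: [0.6024, -0.005, 0.2517]
tool_rot: [3.142, 0.001, 0.468]
force: [0.5, 0.1, -0.3]
grip_width: 0.0002
finger_force: 0.0
```

>>> play_rows([
  [0,0,0.04,0,0,0,1],
  [0,0,0.07,0,0,0,1],
  [0,0,0.07,0,0,0,1],
  [0,0,0.07,0,0,0,1],
])

```text
clock: 8.15
position: [0.6022, -0.0031, 0.2181]
tool_rot: [-3.141, 0.001, 0.471]
force: [0.9, -0.1, 0.3]
grip_width: 0.0
finger_force: 0.0
```

```bash
python3 - <<'E'
from h import *
plan((.603,-.003,.215),(.603,-.003,.198))
E
```

```text
8.15 [ 0.6022 -0.0031  0.2181] [-3.141e+00  1.000e-03  4.710e-01] [ 0.92 -0.09  0.31] 1.4085024651915285e-05
(0.603, -0.003, 0.215) [0.0014 0.0006 0.0062]
(0.603, -0.003, 0.198) [0.0014 0.0006 0.0402]
```

>>> play_rows([
  [0,0,0.02,0,0,0,1],
  [0,0,0.035,0,0,0,1],
  [0,0,0.042,0,0,0,1],
  [0,0,0.042,0,0,0,1],
  [0,0,0.042,0,0,0,1],
])

```text
clock: 8.65
position: [0.6025, -0.0031, 0.1974]
tool_rot: [3.142, -0.0, 0.471]
force: [0.1, -0.2, 0.9]
grip_width: 0.0004
finger_force: 0.0
```

```bash
python3 - <<'E'
from h import *
plan()
S=grab_frame("scene")[:,:,::-1];T=grab_frame("top")[:,:,::-1]
cv2.imwrite("pics/e1.png",np.hstack([cv2.resize(S[180:230,207:257],(390,390),interpolation=cv2.INTER_CUBIC),cv2.resize(T[119:169,234:284],(390,390),interpolation=cv2.INTER_CUBIC)]))
E
```

```text
8.65 [ 0.6025 -0.0031  0.1974] [ 3.142 -0.     0.471] [ 0.08 -0.2   0.93] 0.0004294321915517361
```

View pics/e1.png

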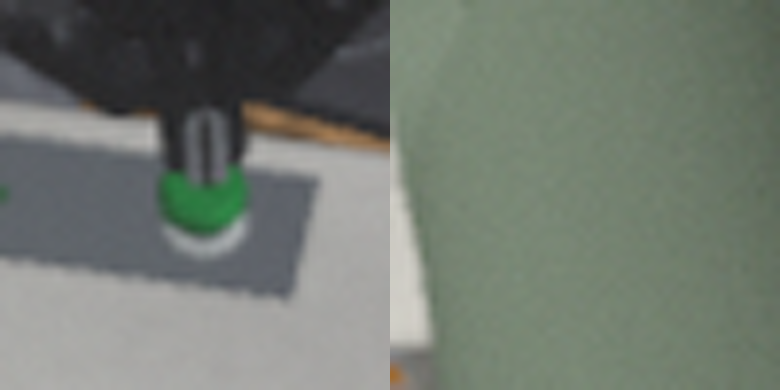

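The fingertip stands just above the extractor's cap, well centred at about (205,180). I'll press to about 5 mm, check, then go on to about 7 mm.

>>> play_rows([
  [0,0,0.005,0,0,0,1],
  [0,0,0.01,0,0,0,1],
  [0,0,0.014,0,0,0,1],
  [0,0,0.017,0,0,0,1],
  [0,0,0.02,0,0,0,1],
])

```text
clock: 9.25
position: [0.6024, -0.0031, 0.1872]
tool_rot: [-3.142, 0.0, 0.471]
force: [-1.2, 0.2, 2.5]
grip_width: 0.0
finger_force: 1.4
```

>>> play_rows([
  [0,0,0.002,0,0,0,1],
  [0,0,0.004,0,0,0,1],
  [0,0,0.004,0,0,0,1],
])

```text
clock: 9.55
position: [0.6024, -0.0031, 0.1852]
tool_rot: [-3.142, 0.0, 0.471]
force: [0.5, -0.1, 0.5]
grip_width: -0.0002
finger_force: 0.0
```

At z = 0.1852 that is 6.8 mm of travel, and the peak reading was about 3 N. I'll lift and go to the engraver.

>>> play_rows([
  [0,0,-0.02,0,0,0,1],
  [0,0,-0.1,0,0,0,1],
  [0,0,-0.2,0,0,0,1],
  [0,0,-0.22,0,0,0,1],
  [0,0,-0.22,0,0,0,1],
])

```text
clock: 10.05
position: [0.6033, -0.003, 0.298]
tool_rot: [3.14, -0.004, 0.471]
force: [-0.0, -0.3, -0.9]
grip_width: 0.0002
finger_force: 0.0
```

```bash
python3 - <<'E'
from h import *
plan((.53,-.2,.29),(.454,-.303,.29),(.454,-.303,.16))
E
```

```text
10.05 [ 0.6033 -0.003   0.298 ] [ 3.14  -0.004  0.471] [-0.02 -0.27 -0.88] 0.00022593462414689523
(0.53, -0.2, 0.29) [-0.3093  0.2847  0.0153]
(0.454, -0.303, 0.29) [-0.5382  0.3994  0.0146]
(0.454, -0.303, 0.16) [-0.5392  0.3989  0.2746]
```

>>> play_rows([
  [-0.07,0.06,0,0,0,0,1],
  [-0.14,0.13,0,0,0,0,1],
  [-0.22,0.2,0,0,0,0,1],
  [-0.31,0.28,0,0,0,0,1],
  [-0.4,0.33,0,0,0,0,1],
  [-0.48,0.37,0,0,0,0,1],
  [-0.54,0.4,0.02,0,0,0,1],
  [-0.54,0.4,0.1,0,0,0,1],
  [-0.54,0.4,0.18,0,0,0,1],
  [-0.54,0.4,0.26,0,0,0,1],
])

```text
clock: 11.05
position: [0.4517, -0.3038, 0.1633]
tool_rot: [-3.141, 0.0, 0.47]
force: [2.0, -0.3, -0.6]
grip_width: -0.0
finger_force: 0.0
```

>>> play_rows([
  [0,0,0.02,0,0,0,1],
  [0,0,0.05,0,0,0,1],
  [0,0,0.05,0,0,0,1],
  [0,0,0.05,0,0,0,1],
])

```text
clock: 11.45
position: [0.4528, -0.3039, 0.1412]
tool_rot: [3.141, -0.0, 0.471]
force: [0.5, 0.0, 0.7]
grip_width: -0.0002
finger_force: 0.0
```

```bash
python3 - <<'E'
from h import *
plan((.454,-.303,.13),(.454,-.304,.112))
E
```

```text
11.45 [ 0.4528 -0.3039  0.1412] [ 3.141 -0.     0.471] [0.53 0.   0.7 ] -0.0001891397479606674
(0.454, -0.303, 0.13) [ 0.003  -0.0006  0.0224]
(0.454, -0.304, 0.112) [0.002  0.0012 0.0584]
```

>>> play_rows([
  [0.002,0,0.03,0,0,0,1],
  [0.002,0,0.05,0,0,0,1],
  [0.002,0,0.058,0,0,0,1],
  [0.002,0,0.058,0,0,0,1],
  [0.002,0,0.058,0,0,0,1],
])

```text
clock: 11.95
position: [0.4536, -0.3035, 0.1118]
tool_rot: [3.141, -0.0, 0.471]
force: [1.1, -0.2, -0.5]
grip_width: 0.0
finger_force: 0.0
```

```bash
python3 - <<'E'
from h import *
plan()
S=grab_frame("scene")[:,:,::-1]
cv2.imwrite("pics/g1.png",np.hstack([cv2.resize(S[137:187,130:180],(390,390),interpolation=cv2.INTER_CUBIC),cv2.resize(S[180:230,340:390],(390,390),interpolation=cv2.INTER_CUBIC)]))
E
```

```text
11.95 [ 0.4536 -0.3035  0.1118] [ 3.141 -0.     0.471] [ 1.08 -0.18 -0.54] 2.6229753723603414e-05
```

View pics/g1.png

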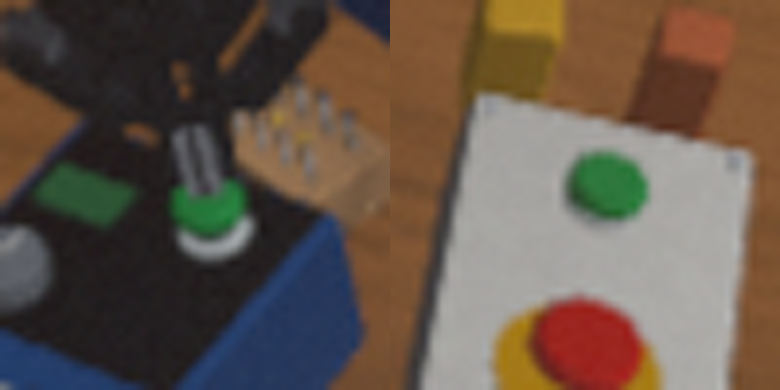

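The fingertip is over the engraver's cap at about (205,195), clear of the burs. The mains cap has stayed in. I'll press from z = 0.1118 to about 0.1002, the same way as before.

>>> play_rows([
  [0,0,0.005,0,0,0,1],
  [0,0,0.01,0,0,0,1],
  [0,0,0.014,0,0,0,1],
  [0,0,0.017,0,0,0,1],
  [0,0,0.019,0,0,0,1],
])

```text
clock: 12.5
position: [0.4533, -0.3033, 0.1017]
tool_rot: [-3.141, 0.0, 0.471]
force: [-0.9, 0.3, 2.5]
grip_width: 0.0
finger_force: 1.4
```

>>> play_rows([
  [0,0,0.002,0,0,0,1],
  [0,0,0.003,0,0,0,1],
  [0,0,0.003,0,0,0,1],
])

```text
clock: 12.8
position: [0.4534, -0.3033, 0.1002]
tool_rot: [-3.142, 0.0, 0.471]
force: [-0.8, -0.0, 0.1]
grip_width: 0.0002
finger_force: 0.0
```

>>> play_rows([
  [0,0,-0.02,0,0,0,1],
  [0,0,-0.1,0,0,0,1],
  [0,0,-0.2,0,0,0,1],
  [0,0,-0.3,0,0,0,1],
  [0,0,-0.38,0,0,0,1],
  [0,0,-0.38,0,0,0,1],
  [0,0,-0.38,0,0,0,1],
  [0,0,-0.38,0,0,0,1],
])

```text
clock: 13.6
position: [0.453, -0.3031, 0.2898]
tool_rot: [-3.141, 0.001, 0.471]
force: [-0.2, -1.0, -0.8]
grip_width: 0.0
finger_force: 0.0
```

```bash
python3 - <<'E'
from h import *
plan()
S=grab_frame("scene")[:,:,::-1]
cv2.imwrite("pics/f.png",cv2.resize(S[120:280,80:400],(800,400),interpolation=cv2.INTER_CUBIC))
E
```

```text
13.6 [ 0.453  -0.3031  0.2898] [-3.141e+00  1.000e-03  4.710e-01] [-0.22 -1.02 -0.78] 7.339342860334158e-06
```

View pics/f.png

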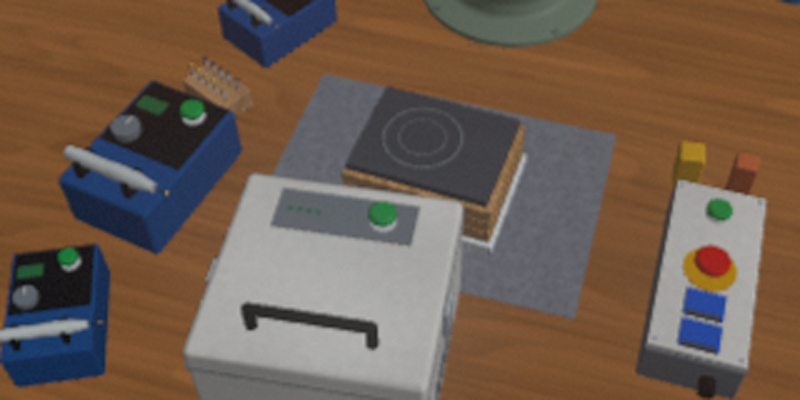

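The arm is clear and nothing looks shifted: the caps are at (192,112), (382,214) and (718,209). I'll check how far each cap sank by its pixel shift from the first picture.

```bash
python3 - <<'E'
from h import *
c=get_calibration("scene"); A=cv2.imread("scene_raw.png");B=grab_frame("scene")[:,:,::-1]
def cen(I,u,v):
    w=I[int(v)-9:int(v)+10,int(u)-9:int(u)+10].astype(float); g=np.clip(w[...,1]-np.maximum(w[...,0],w[...,2])-15,0,None)
    y,x=np.mgrid[:19,:19]; return np.array([(g*x).sum(),(g*y).sum()])/g.sum()
for n,(u,v),p in (("mains",(368,202),(.415,.345,.092)),("extr",(232,204),(.603,-.003,.192)),("engr",(156,162),(.454,-.303,.107)),("fake",(108,224),(.6,-.37,.09))):
    print(n,"shift",(cen(B,u,v)-cen(A,u,v)).round(2),"8mm would be",(proj(c,np.array(p)-[0,0,.008])-proj(c,p)).round(2))
E
```

```text
mains shift [-0.6   1.67] 8mm would be [-0.6   1.69]
extr shift [0.03 0.6 ] 8mm would be [0.11 1.9 ]
engr shift [0.11 0.57] 8mm would be [0.46 1.77]
fake shift [0.01 0.01] 8mm would be [0.7 1.7]
```

The mains cap is fully in at 8 mm, but the extractor and engraver caps sank only about 2.5 mm. I'll go back to the extractor first, which keeps the order right, feel where its cap now is, and press deeper one small step at a time.

```bash
python3 - <<'E'
from h import *
plan((.53,-.2,.29),(.603,-.003,.29))
c=get_calibration("scene"); A=cv2.imread("scene_raw.png");B=grab_frame("scene")[:,:,::-1].copy()
# whole-box shift check: phase correlation on panels away from caps
for n,(x,y,w,h) in (("extr handle",(170,235,70,40)),("engr handpiece",(100,175,50,40)),("mains sockets",(340,225,40,50)),("bur",(152,138,30,24))):
    f=lambda I:cv2.cvtColor(np.ascontiguousarray(I[y:y+h,x:x+w]),cv2.COLOR_BGR2GRAY).astype(np.float32)
    print(n,np.round(cv2.phaseCorrelate(f(A),f(B))[0],2))
for (u,v) in ((232,204),(156,162),(368,202)):
    for I in (A,B): print([int(I[r,u,1])-int(I[r,u,2]) for r in range(v-8,v+10)])
E
```

```text
13.7 [ 0.453  -0.3031  0.2894] [-3.14e+00  1.00e-03  4.71e-01] [-0.45 -0.66 -0.43] 5.572376814344558e-05
(0.53, -0.2, 0.29) [ 0.2308 -0.1139 -0.0012]
(0.603, -0.003, 0.29) [ 0.5396 -0.3988 -0.0011]
extr handle [0.06 0.07]
engr handpiece [ 0.01 -0.01]
mains sockets [-0.04  0.08]
bur [0.04 0.01]
[-4, 1, -1, 14, 49, 71, 74, 74, 73, 75, 74, 69, 61, 42, 11, 5, 5, 4]
[-3, -1, -1, 0, 22, 65, 75, 74, 74, 73, 73, 71, 71, 55, 30, 10, 4, 4]
[-28, -20, -20, -13, -6, 52, 74, 75, 78, 78, 76, 75, 60, 16, 4, 3, 0, -4]
[-29, -20, -19, -13, -8, 16, 62, 79, 76, 77, 80, 80, 70, 44, 10, 3, 0, -7]
[-39, -22, -7, 21, 55, 72, 74, 74, 73, 74, 68, 52, 22, 3, 3, 0, -1, -1]
[-40, -24, -7, -4, -2, 27, 68, 73, 73, 74, 73, 70, 68, 50, 9, 1, -1, -1]
```

>>> play_rows([
  [0.08,-0.04,0,0,0,0,1],
  [0.16,-0.08,0,0,0,0,1],
  [0.23,-0.12,0,0,0,0,1],
  [0.31,-0.19,0,0,0,0,1],
  [0.39,-0.26,0,0,0,0,1],
  [0.47,-0.33,0,0,0,0,1],
  [0.54,-0.4,0,0,0,0,1],
  [0.54,-0.4,0.06,0,0,0,1],
  [0.54,-0.4,0.12,0,0,0,1],
  [0.54,-0.4,0.15,0,0,0,1],
])

```text
clock: 14.75
position: [0.6021, -0.002, 0.2121]
tool_rot: [-3.14, 0.004, 0.472]
force: [0.0, 0.0, -1.1]
grip_width: 0.0002
finger_force: 0.0
```

>>> play_rows([
  [0,0,0.01,0,0,0,1],
  [0,0,0.02,0,0,0,1],
  [0,0,0.02,0,0,0,1],
  [0,0,0.02,0,0,0,1],
])

```text
clock: 15.15
position: [0.6036, -0.0027, 0.206]
tool_rot: [3.141, -0.001, 0.471]
force: [0.2, -0.2, 0.4]
grip_width: -0.0
finger_force: 0.0
```

>>> play_rows([
  [0,0,0.015,0,0,0,1],
  [0,0,0.025,0,0,0,1],
  [0,0,0.029,0,0,0,1],
  [0,0,0.031,0,0,0,1],
  [0,0,0.033,0,0,0,1],
])

```text
clock: 15.65
position: [0.6034, -0.0026, 0.1888]
tool_rot: [-3.142, -0.0, 0.471]
force: [-0.2, 0.2, 0.4]
grip_width: 0.0003
finger_force: 0.0
```

>>> play_rows([
  [0,0,0.002,0,0,0,1],
  [0,0,0.004,0,0,0,1],
  [0,0,0.006,0,0,0,1],
])

```text
clock: 15.95
position: [0.6034, -0.0026, 0.1858]
tool_rot: [3.142, -0.0, 0.471]
force: [0.3, -0.2, 0.4]
grip_width: 0.0002
finger_force: 0.0
```

>>> play_rows([
  [0,0,0.001,0,0,0,1],
  [0,0,0.0015,0,0,0,1],
])

```text
clock: 16.15
position: [0.6033, -0.0026, 0.1851]
tool_rot: [-3.142, -0.0, 0.471]
force: [-0.7, -0.4, 3.0]
grip_width: 0.0002
finger_force: 1.4
```

>>> play_rows([
  [0,0,0.0006,0,0,0,1],
])

```text
clock: 16.25
position: [0.6033, -0.0027, 0.1849]
tool_rot: [3.142, -0.0, 0.471]
force: [-1.4, -0.2, 2.5]
grip_width: -0.0002
finger_force: 1.4
```

>>> play_rows([
  [0,0,0.0006,0,0,0,1],
])

```text
clock: 16.35
position: [0.6033, -0.0026, 0.1845]
tool_rot: [3.142, -0.0, 0.471]
force: [-0.9, -0.9, 4.5]
grip_width: -0.0001
finger_force: 1.4
```

>>> play_rows([
  [0,0,0.0003,0,0,0,1],
])

```text
clock: 16.45
position: [0.6033, -0.0026, 0.1843]
tool_rot: [-3.142, -0.0, 0.471]
force: [-1.1, 0.6, 3.1]
grip_width: -0.0003
finger_force: 1.4
```

>>> play_rows([
  [0,0,0.0002,0,0,0,1],
])

```text
clock: 16.55
position: [0.6033, -0.0027, 0.1842]
tool_rot: [3.142, -0.0, 0.471]
force: [-1.7, -1.5, 2.7]
grip_width: 0.0002
finger_force: 1.4
```

>>> play_rows([
  [0,0,0.0002,0,0,0,1],
])

```text
clock: 16.65
position: [0.6033, -0.0026, 0.1841]
tool_rot: [-3.142, -0.0, 0.471]
force: [-0.5, 0.5, 2.9]
grip_width: 0.0002
finger_force: 1.4
```

>>> play_rows([
  [0,0,0.0002,0,0,0,1],
])

```text
clock: 16.75
position: [0.6033, -0.0026, 0.184]
tool_rot: [-3.142, -0.0, 0.471]
force: [-1.3, -0.8, 2.3]
grip_width: -0.0002
finger_force: 1.4
```

>>> play_rows([
  [0,0,0.0002,0,0,0,1],
])

```text
clock: 16.85
position: [0.6033, -0.0026, 0.1839]
tool_rot: [-3.142, 0.0, 0.471]
force: [-2.0, 0.1, 2.0]
grip_width: 0.0001
finger_force: 1.4
```

No stop at z = 0.184, and the cap was exactly where I left it, so the picture is right and there is more travel below. I'll go on with modest steps.

>>> play_rows([
  [0,0,0.0006,0,0,0,1],
  [0,0,0.0012,0,0,0,1],
])

```text
clock: 17.05
position: [0.6033, -0.0026, 0.1833]
tool_rot: [-3.142, -0.0, 0.471]
force: [-0.8, -0.3, 2.9]
grip_width: 0.0001
finger_force: 1.4
```

>>> play_rows([
  [0,0,0.0006,0,0,0,1],
  [0,0,0.0012,0,0,0,1],
  [0,0,0.0018,0,0,0,1],
])

```text
clock: 17.35
position: [0.6033, -0.0026, 0.1824]
tool_rot: [-3.142, -0.0, 0.471]
force: [-1.9, -0.6, 2.5]
grip_width: -0.0002
finger_force: 1.4
```

```bash
cat >> h.py <<'E'
def bottom(u,v):
    A=cv2.imread("scene_raw.png");B=grab_frame("scene")[:,:,::-1]
    o=[]
    for I in (A,B):
        w=I[v-8:v+12,u-3:u+4].astype(float); g=(w[...,1]-w[...,2]).mean(1)
        g=g[8:]; k=np.argmax(g<36); o.append(k-1+(g[k-1]-36)/(g[k-1]-g[k]))
    return round(o[1]-o[0],2)
E
python3 - <<'E'
from h import *
plan(); print("extr",bottom(232,204),"engr",bottom(156,162),"mains (8mm)",bottom(368,202))
E
```

```text
17.35 [ 0.6033 -0.0026  0.1824] [-3.142 -0.     0.471] [-1.89 -0.61  2.48] -0.00018164842632655307
extr -15.34 engr 0.48 mains (8mm) 1.74
```

```bash
sed -i 's/g=g\[8:\]/g=g[10:]/' h.py; python3 - <<'E'
from h import *
A=grab_frame("scene")[:,:,::-1]
print([round(float((A[r,229:236,1].astype(float)-A[r,229:236,2]).mean())) for r in range(198,216)])
print("extr",bottom(232,204),"mains (8mm)",bottom(368,202))
E
```

```text
[1, 1, 2, 2, 1, 1, 2, 4, 19, 48, 67, 63, 44, 11, 4, 4, 5, 4]
extr -1.6 mains (8mm) 1.73
```

```bash
sed -i 's/g=g\[10:\]/g=g[12:]/' h.py; python3 - <<'E'
from h import *
print("extr",bottom(232,204),"engr",bottom(156,160),"mains (8mm)",bottom(368,200))
E
```

```text
extr 1.47 engr 0.48 mains (8mm) 1.74
```

>>> play_rows([
  [0,0,0.0004,0,0,0,1],
  [0,0,0.0008,0,0,0,1],
  [0,0,0.0012,0,0,0,1],
])

```text
clock: 18.1
position: [0.6033, -0.0027, 0.1819]
tool_rot: [3.142, -0.0, 0.471]
force: [-0.8, -0.3, 2.1]
grip_width: -0.0001
finger_force: 1.4
```

>>> play_rows([
  [0,0,0.0003,0,0,0,1],
  [0,0,0.0006,0,0,0,1],
])

```text
clock: 18.3
position: [0.6033, -0.0027, 0.1815]
tool_rot: [-3.142, 0.0, 0.471]
force: [-0.7, 0.2, 2.7]
grip_width: -0.0001
finger_force: 1.4
```

```bash
python3 - <<'E'
from h import *
print("extr",bottom(232,204),bottom(232,204),observe()["position"])
E
```

```text
extr 1.58 1.57 [ 0.6033269  -0.00264419  0.18149093]
```

>>> play_rows([
  [0,0,0.0003,0,0,0,1],
  [0,0,0.0006,0,0,0,1],
  [0,0,0.0008,0,0,0,1],
])

```text
clock: 18.7
position: [0.6033, -0.0026, 0.1811]
tool_rot: [-3.142, -0.0, 0.471]
force: [-0.5, 0.1, 2.4]
grip_width: 0.0001
finger_force: 1.4
```

>>> play_rows([
  [0,0,-0.02,0,0,0,1],
  [0,0,-0.1,0,0,0,1],
  [0,0,-0.2,0,0,0,1],
  [0,0,-0.22,0,0,0,1],
  [0,0,-0.22,0,0,0,1],
])

```text
clock: 19.2
position: [0.6041, -0.0026, 0.2936]
tool_rot: [3.14, -0.004, 0.471]
force: [1.0, -0.2, -0.2]
grip_width: 0.0003
finger_force: 0.0
```

```bash
cat >> h.py <<'E'
def cen(I,u,v):
    w=I[int(v)-9:int(v)+10,int(u)-9:int(u)+10].astype(float); g=np.clip(w[...,1]-np.maximum(w[...,0],w[...,2])-15,0,None)
    y,x=np.mgrid[:19,:19]; return np.array([(g*x).sum(),(g*y).sum()])/g.sum()
E
python3 - <<'E'
from h import *
A=cv2.imread("scene_raw.png");B=grab_frame("scene")[:,:,::-1]
for u,v,s in((232,204,1.9),(156,162,1.77),(368,202,1.69)): d=cen(B,u,v)-cen(A,u,v);print(d.round(2),"mm",round(d[1]/s*8,1))
plan((.53,-.2,.29),(.4535,-.3033,.29))
E
```

```text
[0.09 1.57] mm 6.6
[0.1  0.58] mm 2.6
[-0.61  1.68] mm 8.0
19.25 [ 0.6034 -0.0027  0.2918] [ 3.141e+00 -1.000e-03  4.710e-01] [-0.55  0.7  -0.96] -0.0002561598523300318
(0.53, -0.2, 0.29) [-0.3099  0.2851  0.0034]
(0.4535, -0.3033, 0.29) [-0.5399  0.3999  0.0032]
```

The extractor is now in by 6.6 mm and the mains by 8.0 mm. The engraver, at 2.6 mm, needs pressing to z of about 0.096.

>>> play_rows([
  [-0.07,0.06,0,0,0,0,1],
  [-0.14,0.13,0,0,0,0,1],
  [-0.22,0.2,0,0,0,0,1],
  [-0.31,0.28,0,0,0,0,1],
  [-0.4,0.33,0,0,0,0,1],
  [-0.48,0.37,0,0,0,0,1],
  [-0.54,0.4,0.02,0,0,0,1],
  [-0.54,0.4,0.1,0,0,0,1],
  [-0.54,0.4,0.18,0,0,0,1],
  [-0.54,0.4,0.26,0,0,0,1],
])

```text
clock: 20.25
position: [0.4524, -0.3032, 0.1587]
tool_rot: [-3.14, 0.001, 0.47]
force: [1.5, -0.8, -1.3]
grip_width: -0.0001
finger_force: 0.0
```

>>> play_rows([
  [0,0,0.03,0,0,0,1],
  [0,0,0.06,0,0,0,1],
  [0,0,0.08,0,0,0,1],
  [0,0,0.08,0,0,0,1],
  [0,0,0.08,0,0,0,1],
])

```text
clock: 20.75
position: [0.4533, -0.3033, 0.1211]
tool_rot: [-3.141, 0.0, 0.471]
force: [-0.5, 0.2, 0.4]
grip_width: -0.0002
finger_force: 0.0
```

Now down 19 mm to z of about 0.102, just above the cap.

>>> play_rows([
  [0,0,0.015,0,0,0,1],
  [0,0,0.028,0,0,0,1],
  [0,0,0.036,0,0,0,1],
  [0,0,0.038,0,0,0,1],
  [0,0,0.038,0,0,0,1],
])

```text
clock: 21.25
position: [0.4534, -0.3033, 0.102]
tool_rot: [-3.141, 0.0, 0.471]
force: [-0.2, 0.2, -0.2]
grip_width: 0.0003
finger_force: 0.0
```

Next 4 mm down, to about 0.098.

>>> play_rows([
  [0,0,0.002,0,0,0,1],
  [0,0,0.0035,0,0,0,1],
  [0,0,0.005,0,0,0,1],
  [0,0,0.0065,0,0,0,1],
  [0,0,0.008,0,0,0,1],
])

```text
clock: 21.75
position: [0.4535, -0.3034, 0.0982]
tool_rot: [3.141, -0.0, 0.471]
force: [0.5, -0.6, 3.0]
grip_width: -0.0
finger_force: 1.4
```

>>> play_rows([
  [0,0,0.001,0,0,0,1],
  [0,0,0.002,0,0,0,1],
  [0,0,0.003,0,0,0,1],
])

```text
clock: 22.05
position: [0.4535, -0.3034, 0.0966]
tool_rot: [3.141, -0.0, 0.471]
force: [-0.4, 0.1, 3.4]
grip_width: 0.0
finger_force: 1.4
```

>>> play_rows([
  [0,0,0.0005,0,0,0,1],
  [0,0,0.001,0,0,0,1],
  [0,0,0.001,0,0,0,1],
])

```text
clock: 22.35
position: [0.4534, -0.3034, 0.0961]
tool_rot: [3.142, -0.0, 0.471]
force: [0.7, -0.7, 1.4]
grip_width: 0.0
finger_force: 0.8
```

>>> play_rows([
  [0,0,-0.02,0,0,0,1],
  [0,0,-0.1,0,0,0,1],
  [0,0,-0.2,0,0,0,1],
  [0,0,-0.3,0,0,0,1],
  [0,0,-0.38,0,0,0,1],
  [0,0,-0.38,0,0,0,1],
  [0,0,-0.38,0,0,0,1],
  [0,0,-0.38,0,0,0,1],
])

```text
clock: 23.15
position: [0.4529, -0.3031, 0.2855]
tool_rot: [-3.141, 0.001, 0.471]
force: [0.5, -0.0, -0.6]
grip_width: 0.0002
finger_force: 0.0
```

```bash
python3 - <<'E'
from h import *
A=cv2.imread("scene_raw.png");B=grab_frame("scene")[:,:,::-1]
for u,v,s in((232,204,1.9),(156,162,1.77),(368,202,1.69)): d=cen(B,u,v)-cen(A,u,v);print(d.round(2),"mm",round(d[1]/s*8,1))
plan()
E
```

```text
[0.1  1.56] mm 6.6
[0.35 1.48] mm 6.7
[-0.61  1.68] mm 7.9
23.2 [ 0.4529 -0.3031  0.2853] [-3.14e+00  1.00e-03  4.71e-01] [-0.46  0.41 -0.65] -0.0003175762233511835
```

```bash
python3 -c "
from workcell import *
print(job_done())"
```

```text
the job is handed in; nothing more can be done
None
```

I handed the job in with all three green buttons in, in the right order (about 8.0, 6.6 and 6.7 mm by camera) and nothing visibly shifted, but it may be failed: the wrist force reached 16–22 N against the 15 N limit when the mains button hit its stop.

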